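# Slide the sample block home in the mixer's undercut bay

### The arm

A 6-joint arm with a two-finger parallel gripper is mounted at the origin on a cart in front of the work surface, level with it; the furniture and walls round the work are solid. World frame = base frame: x ahead of the robot, y to its left, z up, the work surface at z = 0. Lengths are in m, angles in degrees, forces in N, time in s.
With the tool pointing down it reaches from about 0.375 to 0.925 m from the base axis. Payload 5.7 kg.
Tool frame: the origin (TCP) lies between the finger pads; the fingertips stand 8 mm ahead of it and the grasp point (between the pads) lies 11 mm behind it; x points along the fingers, z is the direction in which the jaws open and shut, and the axes are right-handed (so a half turn about x gives the same grasp; the last joint's range is limited). The gripper opens to 88 mm and grips with 3 to 60 N. Pads are 20 mm wide; open, the fingers measure 115 mm over their backs; the gripper's body (75 mm by 178 mm) begins 61 mm behind the grasp point.
Start: joints at [65.483, 20.558, 86.54, -0, 72.909, -6.595], TCP at [0.185, 0.571, 0.231] pointing down, gripper open.
Joint ranges: [-170.27, 170.27], [-57.76, 135], [12.27, 136.19], [-55.21, 235.2], [11.17, 155.16], [-170.74, 170.74]. Speed limits (degrees/s): [136.94, 136.94, 180, 180, 180, 180].

### API

Orientations are given as [roll, pitch, yaw] about the fixed x, y, z axes, in that order (R = Rz(yaw) Ry(pitch) Rx(roll)).
In Python, from bench import r, cams, models gives the robot as it stands.
- The arm moves only by the tool servo_tool, never from a script. Its argument "series" is a list that holds one entry, the list of rows, each a list of 5 numbers: the closure, from -1 (fully open) to 1 (shut), so that 0 is half open, then the shift along the tool's x, y, z in cm, then the turn about the tool's x in rad. A call has exactly 8 rows; each row is the pose to reach, as a shift and turn from the pose commanded when the call began, along the tool's axes at that moment; what a row does not reach only later rows make up. A row lasts 1/12 s, in which the tool goes at most 41.7 mm and 7.16 degrees, less where a joint would pass 70% of its speed; a pose out of reach is approached as far as the arm can. A call with a gripper value outside its range is refused whole. The fingers move at their own pace and stop on an object; "newtons" is the grip in N (left out, the last holds). Time passes only in rows, so rows that repeat a pose let the fingers close, or fill a call up. It gives the time, the measured TCP pose, the force and the opening at its end, in the units of the state.
- r.get_obs(): the state, without advancing time (a new reading comes with each control period).
- cams.camera(name): name is "scene" or "side" or "wrist"; returns a dict with "color" (420x560x3 uint8, red, green, blue), "fx", "fy", "cx", "cy" (pixels), "position" and "rotation" of the camera in the world. Camera axes: x right, y up, looking along -z (the intrinsics and any distortion apply to the point x, -y, -z); pixel columns grow to the right and rows downward; lengths in m; the calibration is good to about 2 mm. A picture is of the moment at which its call begins. There is no depth.
- r.job_done(): hands the job in, once; it reports no verdict.
Trained networks look in a picture, given as the dict that the camera call returned (one of the last four; its "shot" number tells which), for a name from the list of things; names that differ only in an ending like _2 or _b are one class to them, and where a whole thing is asked for, a point or a joint stands for the part that bears it (a point fixed in the world has none). Each returns a list of dicts, best first, with "p" (0 to 1); they miss things now and then, are a little off and sometimes report something else, mostly with a low value. They report only what shows in the picture. A call takes as long as a camera call. They do not tell look-alikes from the thing itself.
- models.search_frame(thing, picture): "bbox" ([centre column, centre row, width, height] in pixels, round what is visible of it).
The state is a dict: "t": time; "joint_positions": joint angles; "qd": joint speeds; "effort": joint torques, N m; "eef_pos": TCP position; "tcp_rot": TCP orientation; "wrist_force": force on the tool from outside, world axes, zero at the start; "moment": the same for the moment, N m; "opening": finger opening in m.
Only numpy, scipy, OpenCV 4.12 (cv2) and the standard library are available. Lean on these libraries where they do the work, as an engineer would, in place of code of your own. Each camera call takes 0.05 s, during which the arm holds its last target.

### The job

Pick up the metal sample block by its black rib, set it on the open deck of the bench mixer with its ramped nose toward the bay, and slide it along the deck under the two blue overhanging lips until the yellow-knobbed catch has clicked down behind the nose and holds the block against the rubber buffer. Push gently by feel: the buffer has to give a few millimetres for the catch to drop, but it must never be squashed to the end of its travel. Let go of the block, and do not shift the beaker, flask, tally counter or reagent bottle.

Things in the scene. Friction and masses are not known exactly. Their poses are not given: they have to be found in the camera images.
- block: Loose light-metal sample block, about 0.45 kg, smooth flange, six dark wells on top. Origin: centre of underside; x to its nose. Mm in its frame: flange x -50..50, y -38..38, z 0..8; body x -45..5, y -22..22, z 8..38; black grip rib x -42..2, y -7..7, z 38..66; steel nose ridge on the flange, y -12..12, ramp from z 8 at x 48 up to z 14 at x 34, back face dropping straight at x 32.
- block_grip (a point): Point in the block's black rib, block frame (-16, 0, 54) mm, a good place to grip it (close along the block's y, 14 mm).
- dock: White bench mixer, fixed, 300 (x) x 130 (y) mm, flat grey deck at z 30 mm. Origin: centre of underside; x is the direction in which the block slides in (nose first, block x along dock x). Open deck x -150..-55 mm; flared guides, 10 mm high, narrow from 102 mm apart at x -55 to 79 mm at x -30; then the bay, x -30..85; at its far part an end unit with catch and buffer.
- bay_mouth (a point): Middle of the bay's entrance at deck level, dock frame (-30, 0, 30) mm, dock's axes. From here 115 mm along x run side walls (inner faces y +-39.5 mm, 10 mm high above the deck), each topped by a blue lip 8 mm thick reaching in to y +-30: 10 mm clear height under the lips, tops 18 mm above the deck, 60 mm open gap between them for the block's body.
- catch (a joint): Height (m) of the yellow-knobbed (20 mm) drop catch above its lowest position; 0 at start. Steel bar 7 mm thick on a blue bridge 20..30 mm above the deck, sprung down with 2 to 3 N. Its middle is set anywhere at dock x 66..96 mm, not reported. The nose lifts it about 4.5 mm; it drops to 0 behind the ridge and then holds the block, whose origin is then 28.5 mm before the catch's middle.
- buffer (a joint): How far (m) the rubber buffer at the bay's end is pushed in by the flange's front edge; 0 at start. Free face 17.5 mm beyond the catch's middle. 1.5 N per mm. The catch drops at about 4 mm (6 N; 7 to 9 N in all with friction and catch); travel ends at 12 mm (18 N), over 10.5 mm counts as squashed. Without the catch it pushes the block back out.
- beaker_pp: Bystander: clear plastic beaker, 99x105x68 mm, loose; origin centre of underside.
- flask_t25_0: Bystander: small culture flask lying flat with pink content, orange cap, 100x51x23 mm, loose; origin centre of underside.
- tally_counter: Bystander: hand tally counter, 34x47x49 mm, loose; origin centre of underside.
- reagent: Bystander: reagent bottle with blue cap and pink content, 56x57x104 mm, loose; origin centre of underside.
Mind the look-alikes: they are no part of the job. Leave any green or turquoise look-alike of the block alone.

How it is judged (in metres and radians):
On the way, in this order (a step that is already met when the one before it is completed fails the run):
1. the block lies flat on the deck, nose first, its front edge under the lips, with the buffer still free (z of block in the frame of dock between 0.027 and 0.033 m and angle between block's own z axis and vertical below 0.06 rad and x of block in the frame of dock between -0.075 and 0.03 m and angle between the x axis of block and the x axis of dock, either way round below 0.06 rad and value of joint buffer below 0.002 m), for 0.05 s.
2. the catch has dropped behind the nose with the buffer pressed (value of joint buffer above 0.0025 m and value of joint catch below 0.002 m), for 0.2 s.
At the end, for the whole second after the job is handed in: The block lies flat on the deck (within 3 mm and 0.06 rad), straight in the bay (0.06 rad, within 4 mm of its middle line), at rest and released, with the catch down (under 2 mm) behind the nose and the buffer held pressed by more than 2.5 mm (all of step 2 and z of block in the frame of dock between 0.027 and 0.033 m and angle between block's own z axis and vertical below 0.06 rad and x of block in the frame of dock above 0.033 m and angle between the x axis of block and the x axis of dock, either way round below 0.06 rad and y of block in the frame of dock between -0.004 and 0.004 m and linear speed of block below 0.01 m/s); the robot touches nothing.
It fails at once if the rubber buffer is squashed (pushed in more than 10.5 mm) (value of joint buffer above 0.0105 m).
It fails at once if the beaker, culture flask, tally counter or reagent bottle is shifted by more than 30 mm (distance of any of beaker_pp, flask_t25_0, tally_counter, reagent from where it was at the start of the episode above 0.03 m).
It also fails if it takes over 67 s, if anything falls off the work surface, if the arm or the gripper's body presses on something with over 40 N, if the wrist force passes 120 N, or if a joint passes its speed limit or range.

## Working session

There is one attempt and no reset: what is moved stays moved. The work goes in short steps, Python scripts to look and compute and a tool call to move; the robot and the scene stay as the last step left them, time stands still between calls to the robot, and variables do not carry over. Pictures are saved under pics/ and viewed, and the job is handed in when it is done.

Besides the shell and the picture viewer there is one more tool, called after "Call:" as name([rows], argument=value, ...), one row to a line, values as JSON. servo_tool: Moves the arm, as the interface text tells. Its arguments: {"type":"object","properties":{"series":{"type":"array"},"newtons":{"type":"number"}},"required":["series"]}

```bash
ls; mkdir -p pics
python3 - <<'E'
from bench import r,cams,models
import cv2,json
print(r.get_obs())
for n in ["scene","side","wrist"]:
    p=cams.camera(n); cv2.imwrite(f"pics/{n}0.png",p["color"][:,:,::-1])
    print(n,{k:(v.tolist() if hasattr(v,'tolist') else v) for k,v in p.items() if k!="color"})
    for t in ["block","dock","catch","block_grip","beaker_pp","reagent"]:
        print(t,[(d["p"],d["bbox"]) for d in models.search_frame(t,p)][:3])
E
```

```text
pics
{'t': 0.0, 'joint_positions': array([ 6.54842592e+01,  2.05958104e+01,  8.65989367e+01,  3.39880793e-05,
        7.29073856e+01, -6.59467328e+00]), 'qd': array([ 0.05660915,  0.09765737, -0.05948036, -0.09704732,  0.01747919,
       -0.06028183]), 'effort': array([ 4.61800169e-03, -5.15375376e+01, -2.70730734e+01,  6.77938107e-02,
        3.51040950e-02, -1.42364825e-04]), 'eef_pos': array([0.18434982, 0.57027176, 0.22983199]), 'tcp_rot': array([ 173.3871118 ,   89.89786735, -114.53396573]), 'wrist_force': array([-0.05483846, -0.48182116, -0.19939741]), 'moment': array([ 0.0925097 , -0.0489969 ,  0.02748444]), 'opening': 0.08737983693403155}
scene {'fx': 513.9452107496867, 'fy': 513.9452107496867, 'cx': 274.8687893751287, 'cy': 213.85700336459507, 'position': [-0.49674120749977224, -0.8073914280589014, 0.8407697331978069], 'rotation': [60.347635084987566, 0.4416962583161014, -56.930595329092554], 'shot': 1}
block [(0.62, [306.3, 274.2, 41.4, 34.6]), (0.62, [315.7, 199.6, 20.6, 32.8]), (0.6, [245.0, 218.7, 32.7, 33.7])]
dock [(0.77, [200.7, 246.6, 105.4, 50.3])]
catch [(0.62, [17
[... 509 characters left out ...]
]), (0.89, [258.4, 208.6, 33.7, 33.6]), (0.65, [317.3, 216.3, 7.2, 12.8])]
dock [(0.85, [203.9, 218.7, 61.6, 62.7])]
catch [(0.59, [194.8, 185.9, 5.3, 4.5]), (0.25, [292.9, 347.5, 19.1, 24.3])]
block_grip [(0.98, [249.2, 291.1, 43.9, 35.8]), (0.91, [255.2, 208.8, 25.5, 36.3])]
beaker_pp [(0.39, [202.1, 218.8, 64.0, 60.7])]
reagent [(0.81, [289.5, 230.3, 16.4, 31.4])]
wrist {'fx': 360.1572594182875, 'fy': 360.1572594182875, 'cx': 282.9556688261334, 'cy': 208.73569108691095, 'position': [0.10569871706320383, 0.5961290931501912, 0.3842504875912548], 'rotation': [-17.3749528942889, 0.05590518555330568, 72.12242518325927], 'shot': 3}
block []
dock []
catch []
block_grip []
beaker_pp []
reagent []
```

Run:
```python
import cv2,numpy as np
a=cv2.imread("pics/scene0.png");b=cv2.imread("pics/side0.png")
cv2.imwrite("pics/sc_crop.png",cv2.resize(a[140:340,120:390],None,fx=2.95,fy=2.95,interpolation=cv2.INTER_CUBIC))
cv2.imwrite("pics/sd_crop.png",cv2.resize(b[160:360,130:400],None,fx=2.95,fy=2.95,interpolation=cv2.INTER_CUBIC))
```

```text
(no output)
```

View pics/scene0.png

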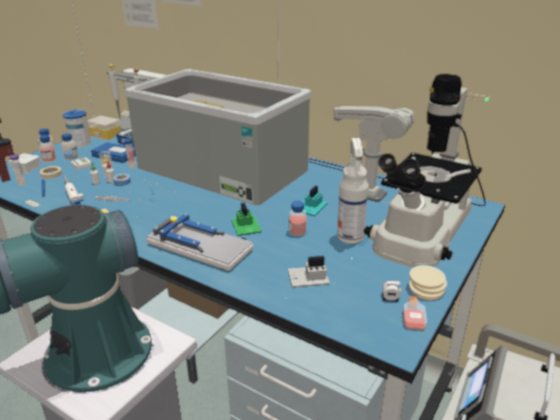

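View pics/sc_crop.png

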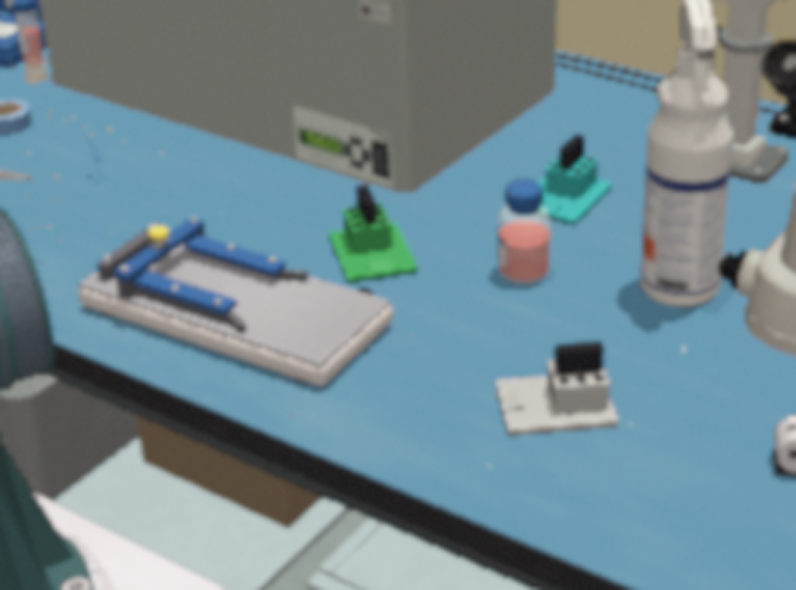

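View pics/sd_crop.png

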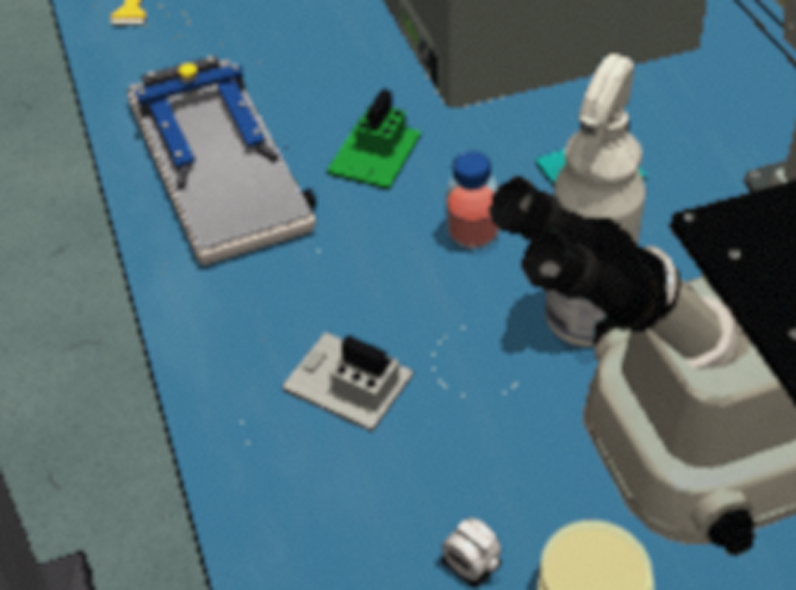

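View pics/wrist0.png

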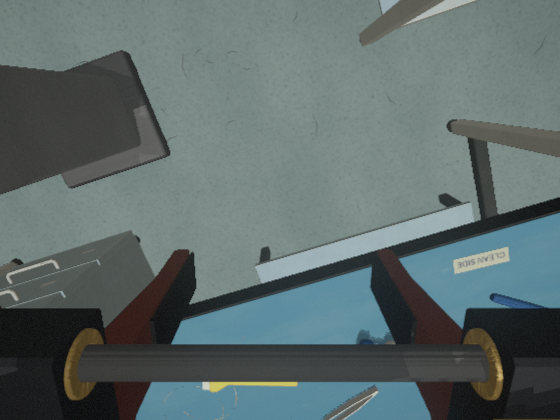

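```bash
cat > h.py <<'E'
import numpy as np
from scipy.spatial.transform import Rotation as R
from scipy.optimize import least_squares
def proj(c,P):
    q=(np.atleast_2d(P)-np.array(c["position"]))@R.from_euler('xyz',c["rotation"],degrees=True).as_matrix()
    return np.c_[c["cx"]+c["fx"]*q[:,0]/-q[:,2], c["cy"]+c["fy"]*q[:,1]/q[:,2]]
SC=dict(fx=513.945,fy=513.945,cx=274.869,cy=213.857,position=[-0.49674120749977224,-0.8073914280589014,0.8407697331978069],rotation=[60.347635084987566,0.4416962583161014,-56.930595329092554])
SD=dict(fx=439.979,fy=439.979,cx=273.0167,cy=216.0657,position=[0.2998106696582576,-1.0193941401846656,0.9892619701213495],rotation=[47.569734272746445,0.47543873740064657,-20.322671435341505])
def W(p,P):
    P=np.atleast_2d(P)*1e-3; c,s=np.cos(p[2]),np.sin(p[2])
    return np.c_[p[0]+c*P[:,0]-s*P[:,1],p[1]+s*P[:,0]+c*P[:,1],P[:,2]]
def fit(obs,x0):
    f=lambda p:np.concatenate([(proj(c,W(p,P))-u).ravel() for c,P,u in obs])
    return least_squares(f,x0,loss='soft_l1')
def sc(l): return np.array(l)/2.95+[120,140]-.33
def sd(l): return np.array(l)/2.95+[130,160]-.33
E
python3 - <<'E'
from h import *
D=[[-150,65,30],[-150,-65,30],[150,65,30]]
B=[[50,38,8],[50,-38,8],[-50,38,8]]
for n,obs in dict(dock=[(SC,D,sc([[322,378],[392,310],[82,290]])),(SD,D,sd([[200,255],[315,218],[130,92]]))],
  block=[(SC,B,sc([[512,430],[497,380],[617,420]])),(SD,B+[[-50,-38,8]],sd([[285,386],[327,334],[372,426],[411,375]]))]).items():
  best=min((fit(obs,[.6,.0,a]) for a in (0,1.5,3,-1.5)),key=lambda s:s.cost)
  print(n,best.x,np.degrees(best.x[2]),best.cost,best.fun.round(1))
E
```

```text
dock [0.44941911 0.07642807 1.61186709] 92.35318141109478 10.420339843354933 [ 1.  -2.3  3.  -1.8 -0.4 -1.9 -2.3  0.3 -0.5  0.9 -1.4 -2. ]
block [ 0.49423069 -0.26476883  2.26807216] 129.95096234630904 3.0435100221057443 [-0.4 -0.3  0.6 -0.1  1.3  0.1 -1.2 -0.1 -0.6 -0.7 -0.1  0.8  0.7 -1.3]
```

```bash
cat >> h.py <<'E'
def axes(o): return R.from_euler('xyz',o["tcp_rot"],degrees=True).as_matrix()
def shift(o,tgt): return ((np.array(tgt)-o["eef_pos"])@axes(o))*100
def cyaw(o): # world angle of jaw direction
    z=axes(o)[:,2]; return np.degrees(np.arctan2(z[1],z[0]))
E
python3 - <<'E'
from h import *
from bench import r
o=r.get_obs(); A=axes(o); print(A.round(3)); print("jaw yaw",cyaw(o))
C=R.from_euler('xyz',[-17.37,0.056,72.12],degrees=True).as_matrix()
print("cam in tool",(np.array([0.1057,0.5961,0.38425])-o["eef_pos"])@A,"look",(-C[:,2])@A)
print(shift(o,[.45,0.02,.30]))
# landmarks at z=0 from pixel
for c,u in ((SC,[258,203]),(SC,[136,165]),(SC,[352,240]),(SD,[283,195])):
    g=least_squares(lambda q:(proj(c,[[q[0],q[1],0]])-u).ravel(),[.6,0]).x; print(u,g)
E
```

```text
[[-0.    -0.951  0.308]
 [-0.     0.308  0.951]
 [-1.    -0.    -0.   ]]
jaw yaw 72.07830775470677
cam in tool [-0.15362136  0.08287411 -0.00027454] look [ 9.54399477e-01 -2.98531819e-01 -6.24854584e-04]
[ -6.93240978 -42.19945716 -44.24660738]
[258, 203] [0.76961577 0.09407566]
[136, 165] [0.77153282 0.68733075]
[352, 240] [ 0.72809995 -0.28092435]
[283, 195] [0.73892176 0.08880652]
```

Run:
```python
from h import *
from bench import r
o=r.get_obs()
print(shift(o,[.45,0.02,.36]))
```

```text
[-12.93240975 -42.19951935 -44.2471777 ]
```

Call:
servo_tool([
  [[-1, -4, -4, -4, 0.12], [-1, -7, -7.5, -7.5, 0.24], [-1, -10, -10.5, -11, 0.36], [-1, -12, -13.5, -14.5, 0.48], [-1, -13, -16.5, -18, 0.6], [-1, -13, -19.5, -21.5, 0.72], [-1, -13, -22.5, -25, 0.84], [-1, -13, -25.5, -28.5, 0.96]],
])

```text
t: 1.72
eef_pos: [0.3092, 0.2933, 0.3549]
tcp_rot: [13.8, 89.9, 30.6]
wrist_force: [1.3, 0.6, -0.4]
opening: 0.0882
```

Run:
```python
from h import *
from bench import r
o=r.get_obs()
print(shift(o,[.45,0.02,.36]),cyaw(o))
```

```text
[ -0.50961934 -30.22825095   5.58928071] 16.78005630798835
```

Call:
servo_tool([
  [[-1, -0.5, -4, 0.8, 0.1], [-1, -0.5, -8, 1.5, 0.2], [-1, -0.5, -12, 2.2, 0.26], [-1, -0.5, -16, 3, 0.26], [-1, -0.5, -20, 3.8, 0.26], [-1, -0.5, -24, 4.5, 0.26], [-1, -0.5, -28, 5.3, 0.26], [-1, -0.5, -30, 5.6, 0.26]],
])

```text
t: 2.38
eef_pos: [0.4521, 0.0205, 0.3589]
tcp_rot: [-53.1, 89.9, -51.1]
wrist_force: [0.4, 0.2, -0.3]
opening: 0.0874
```

Run:
```python
from h import *
from bench import r,cams
import cv2,pickle
p=cams.camera("wrist"); pickle.dump(p,open("w1.pkl","wb")); cv2.imwrite("pics/w1.png",p["color"][:,:,::-1]); print(p["position"],p["rotation"]); print(r.get_obs()["eef_pos"],r.get_obs()["t"])
```

```text
[0.44867462 0.10317212 0.51237503] [-17.55782998  -0.02165891   2.07487151]
[0.45316591 0.01900752 0.35880792] 2.4333
```

View pics/w1.png

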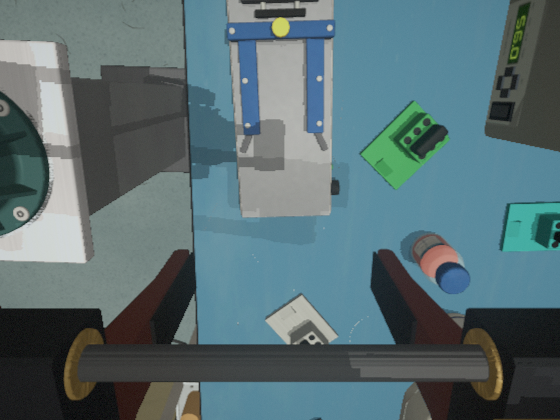

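Run:
```python
import cv2
a=cv2.imread("pics/w1.png")
cv2.imwrite("pics/w1a.png",cv2.resize(a[0:150,215:365],None,fx=4,fy=4,interpolation=cv2.INTER_CUBIC))
cv2.imwrite("pics/w1b.png",cv2.resize(a[110:260,215:365],None,fx=4,fy=4,interpolation=cv2.INTER_CUBIC))
cv2.imwrite("pics/w1c.png",cv2.resize(a[285:345,255:345],None,fx=8,fy=8,interpolation=cv2.INTER_CUBIC))
```

```text
(no output)
```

View pics/w1a.png

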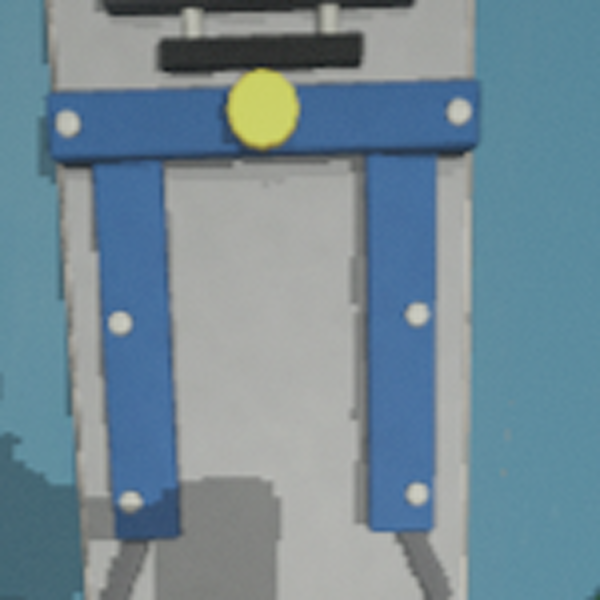

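View pics/w1b.png

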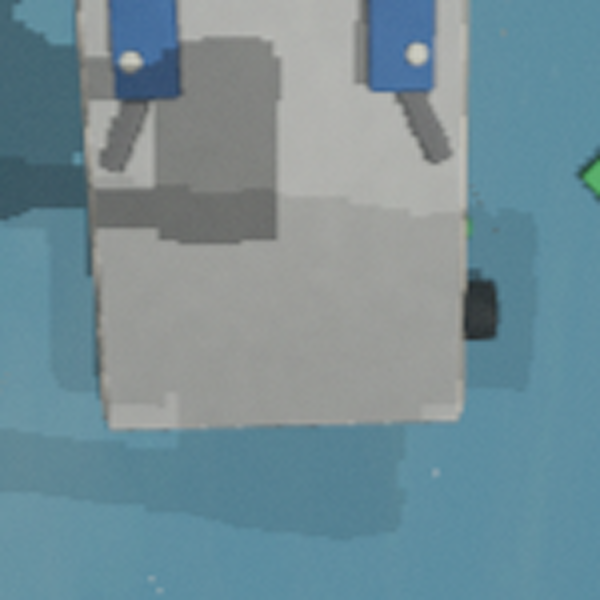

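View pics/w1c.png

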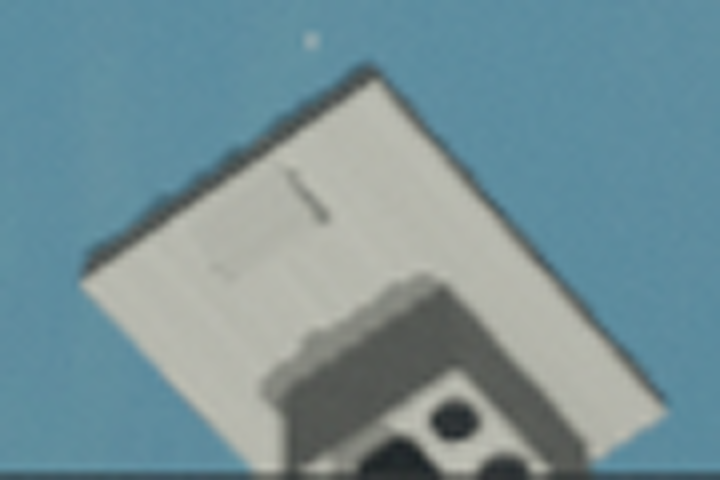

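Run:
```python
from h import *
import pickle
p=pickle.load(open("w1.pkl","rb"))
a=lambda l:np.array(l)/4+[215,0]-.4
b=lambda l:np.array(l)/4+[215,110]-.4
c=lambda l:np.array(l)/8+[255,285]-.45
pts=[[-30,30,48],[-30,-30,48],[-150,65,30],[-150,-65,30]]
u=np.r_[a([[180,537],[372,530]]),b([[108,428],[462,418]])]
s=fit([(p,pts,u)],[.45,.076,1.6]); d=s.x; print(d,np.degrees(d[2]),s.fun.round(1))
# line: lip inner far ends -> y in dock
def ray(u,z):
    g=least_squares(lambda q:(proj(p,[[q[0],q[1],z]])-u).ravel(),[.45,0.1]).x
    k,s_=np.cos(d[2]),np.sin(d[2]); e=g-d[:2]
    return (np.array([k*e[0]+s_*e[1],-s_*e[0]+k*e[1]])*1e3).round(1), g
for n,q,z in (("lipL",[165,200],.048),("lipR",[368,200],.048),("lipLend",[178,520],.048),("lipRend",[371,515],.048),("bridge front L",[52,160],.06),("bridge front R",[476,148],.06),("bridge back L",[50,95],.06),("bridge back R",[478,80],.06),("knob",[263,108],.08),("knob",[263,108],.09),("knob",[263,108],.10)):
    print(n,ray(a(q),z)[0])
B=[[50,38,8],[50,-38,8],[-50,-38,8]]
s=fit([(p,B,c([[82,278],[378,78],[665,408]]))],[.49,-.26,2.2]); print("block",s.x,np.degrees(s.x[2]),s.fun.round(1))
# side/scene cross-check residuals of dock
D=[[-150,65,30],[-150,-65,30],[150,65,30]]
print(proj(SC,W(d,D))-sc([[322,378],[392,310],[82,290]])); print(proj(SD,W(d,D))-sd([[200,255],[315,218],[130,92]]))
```

```text
[0.44921222 0.08819576 1.63781815] 93.84006788971787 [ 0.3 -1.1 -0.4 -0.8 -1.4  1.8  2.   1.6]
lipL [67.  29.9]
lipR [ 65.2 -30.3]
lipLend [-26.1  30.8]
lipRend [-26.4 -30.2]
bridge front L [77.2 61. ]
bridge front R [ 76.6 -60.5]
bridge back L [94.  60.2]
bridge back R [ 94.1 -60.9]
knob [85.6  0. ]
knob [84.  0.]
knob [82.3  0. ]
block [ 0.49262821 -0.25975713  2.26997691] 130.06009633878801 [-0.4  0.  -0.1 -0.4  0.5  0.4]
[[-1.20864919 -4.16750148]
 [-0.09982608 -3.74770369]
 [-3.79826979 -2.25726292]]
[[-1.86469718 -2.31363422]
 [-0.61696889 -2.30325799]
 [-3.10047405 -3.42012614]]
```

Run:
```python
from h import *
from bench import r
o=r.get_obs()
g=W([.4926,-.2598,2.270],[[-16,0,50]])[0]; print(g,shift(o,[g[0],g[1],.18]),cyaw(o))
# beyond bystanders: reagent
import pickle;p=pickle.load(open("w1.pkl","rb"))
print(least_squares(lambda q:(proj(p,[[q[0],q[1],.104]])-[453,278]).ravel(),[.6,-.1]).x)
```

```text
[ 0.50289773 -0.27204568  0.05      ] [ 17.98350902 -29.19972067   3.94266657] 1.9629596291383564
[ 0.67207575 -0.11013528]
```

Call:
servo_tool([
  [[-1, 1, -4, 0.5, -0.1], [-1, 3, -8, 1, -0.2], [-1, 5, -12, 1.5, -0.3], [-1, 8, -15.5, 2, -0.4], [-1, 11, -19, 2.5, -0.5], [-1, 13.5, -22.5, 3, -0.6], [-1, 16, -26, 3.5, -0.66], [-1, 18, -29.2, 3.9, -0.66]],
])

```text
t: 3.1
eef_pos: [0.498, -0.2536, 0.1861]
tcp_rot: [75.3, 90.0, 115.5]
wrist_force: [0.7, -0.0, 0.5]
opening: 0.0878
```

Call:
servo_tool([
  [[-1, 0, 0, 0, 0], [-1, 0, 0, 0, 0], [-1, 0, 0, 0, 0], [-1, 0, 0, 0, 0], [-1, 0, 0, 0, 0], [-1, 0, 0, 0, 0], [-1, 0, 0, 0, 0], [-1, 0, 0, 0, 0]],
])

```text
t: 3.77
eef_pos: [0.4983, -0.2524, 0.1881]
tcp_rot: [-78.5, 89.9, -38.5]
wrist_force: [0.9, 0.3, -0.2]
opening: 0.0875
```

Run:
```python
from h import *
from bench import r,cams
import cv2,pickle
p=cams.camera("wrist"); pickle.dump(p,open("w2.pkl","wb")); cv2.imwrite("pics/w2.png",p["color"][:,:,::-1]); print(p["position"],p["rotation"]); o=r.get_obs();print(o["eef_pos"],o["t"],cyaw(o))
```

```text
[ 0.44475799 -0.18917545  0.34161129] [-17.4670212    0.0562773   40.08225431]
[ 0.49829252 -0.25249094  0.18793332] 3.8167 40.028120250906824
```

View pics/w2.png

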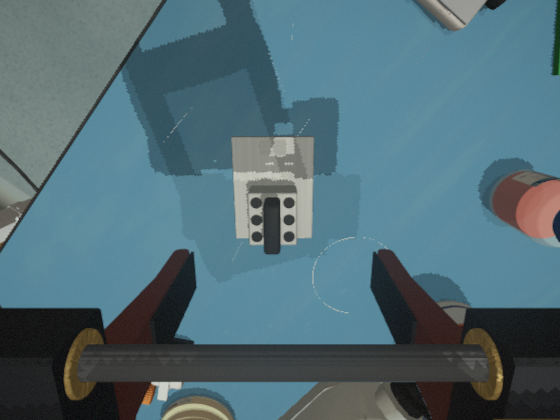

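Run:
```python
import cv2
a=cv2.imread("pics/w2.png")
cv2.imwrite("pics/w2a.png",cv2.resize(a[120:260,205:335],None,fx=4,fy=4,interpolation=cv2.INTER_CUBIC))
```

```text
(no output)
```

View pics/w2a.png

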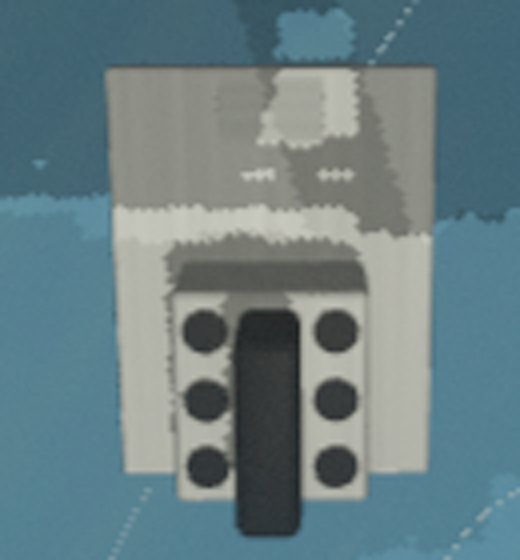

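Run:
```python
from h import *
import pickle
from bench import r
p=pickle.load(open("w2.pkl","rb"))
a=lambda l:np.array(l)/4+[205,120]-.4
P=[[50,38,8],[50,-38,8],[-50,38,8],[-50,-38,8],[-42,7,66],[-42,-7,66]]
s=fit([(p,P,a([[107,68],[436,67],[124,472],[428,471],[237,537],[300,537]]))],[.49,-.26,2.27]); print(s.x,np.degrees(s.x[2]),s.fun.round(1))
o=r.get_obs()
g=W(s.x,[[-18,0,50]])[0]; print(g,shift(o,g),cyaw(o))
```

```text
[ 0.49201895 -0.26052372  2.2732544 ] 130.24788300323414 [-0.5 -0.9  0.5 -0.8 -0.1 -0.   0.2  0.1 -0.5  0.9  0.5  0.8]
[ 0.50364868 -0.27426233  0.05      ] [13.79477498 -2.0008679  -0.9917353 ] 40.028120250906824
```

Call:
servo_tool([
  [[-1, 2, -1, -0.5, 0], [-1, 4, -2, -1, 0], [-1, 6, -2, -1, 0], [-1, 8, -2, -1, 0], [-1, 9, -2, -1, 0], [-1, 10, -2, -1, 0], [-1, 10, -2, -1, 0], [-1, 10, -2, -1, 0]],
])

```text
t: 4.48
eef_pos: [0.5034, -0.2745, 0.0876]
tcp_rot: [126.9, 90.0, 166.9]
wrist_force: [0.6, -0.6, -0.3]
opening: 0.0879
```

Run:
```python
from h import *
from bench import r
o=r.get_obs(); print(shift(o,[0.5036,-0.2743,.05]),cyaw(o),o["wrist_force"])
```

```text
[3.75682136e+00 1.76222235e-03 3.05841701e-02] 40.00211857881805 [ 0.62533096 -0.59054556 -0.26416011]
```

Call:
servo_tool([
  [[-1, 1, 0, 0, 0], [-1, 2, 0, 0, 0], [-1, 3, 0, 0, 0], [-1, 3.4, 0, 0, 0], [-1, 3.7, 0, 0, 0], [-1, 3.7, 0, 0, 0], [-1, 3.7, 0, 0, 0], [-1, 3.7, 0, 0, 0]],
])

```text
t: 5.15
eef_pos: [0.5036, -0.2748, 0.0507]
tcp_rot: [-86.4, 90.0, -46.4]
wrist_force: [-0.6, -0.0, 0.3]
opening: 0.0874
```

Call:
servo_tool([
  [[0, 0, 0, 0, 0], [0.5, 0, 0, 0, 0], [1, 0, 0, 0, 0], [1, 0, 0, 0, 0], [1, 0, 0, 0, 0], [1, 0, 0, 0, 0], [1, 0, 0, 0, 0], [1, 0, 0, 0, 0]],
], newtons=30)

```text
t: 5.82
eef_pos: [0.5033, -0.2746, 0.0505]
tcp_rot: [-178.4, 90.0, -138.4]
wrist_force: [0.6, 0.5, 0.1]
opening: 0.0383
```

Call:
servo_tool([
  [[1, 0, 0, 0, 0], [1, 0, 0, 0, 0], [1, 0, 0, 0, 0], [1, 0, 0, 0, 0], [1, 0, 0, 0, 0], [1, 0, 0, 0, 0], [1, 0, 0, 0, 0], [1, 0, 0, 0, 0]],
], newtons=30)

```text
t: 6.48
eef_pos: [0.5034, -0.2746, 0.0505]
tcp_rot: [-71.3, 90.0, -31.4]
wrist_force: [1.6, 1.1, 0.2]
opening: 0.0141
```

Call:
servo_tool([
  [[1, 0, 0, 0, 0], [1, -0.5, 0, 0, 0], [1, -1.5, 0, 0, 0], [1, -3, 0, 0, 0], [1, -5, 0, 0, 0], [1, -7, 0, 0, 0], [1, -8, 0, 0, 0], [1, -8, 0, 0, 0]],
], newtons=30)

```text
t: 7.15
eef_pos: [0.5047, -0.2757, 0.1332]
tcp_rot: [-77.8, 89.7, -37.8]
wrist_force: [0.4, 0.5, -3.0]
opening: 0.0136
```

Run:
```python
from h import *
from bench import r,cams
import cv2,pickle
p=cams.camera("wrist"); pickle.dump(p,open("w3.pkl","wb")); cv2.imwrite("pics/w3.png",p["color"][:,:,::-1]);o=r.get_obs();print(o["eef_pos"],o["t"],cyaw(o),o["opening"],o["wrist_force"])
```

```text
[ 0.50393697 -0.27511161  0.13169417] 7.2 39.9938512169376 0.01377962554785395 [-0.28668214  0.06693849 -4.12123059]
```

View pics/w3.png

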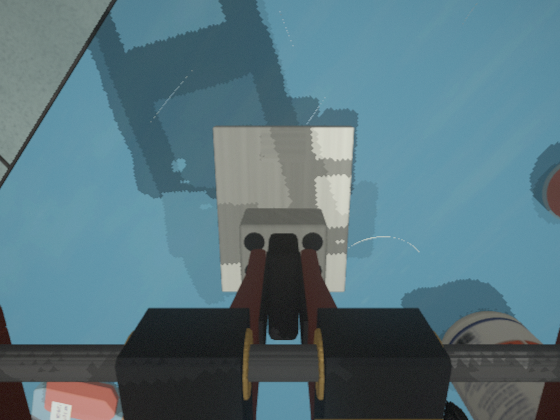

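Run:
```python
from h import *
import pickle
from bench import r
p=pickle.load(open("w3.pkl","rb"))
o=r.get_obs(); A=axes(o)
# block frame in tool: block x = tool y, block z=-tool x, block y = -tool z? check
print(A[:,1],A[:,2])
B0=np.c_[A[:,1],np.cross(-A[:,0],A[:,1]),-A[:,0]]
P=np.array([[50,38,8],[50,-38,8],[-50,38,8],[-50,-38,8]])*1e-3
u=np.array([[215,128],[354,127],[222,292],[345,291]])-0.
def f(q):
    Rb=B0@R.from_euler('zyx',[q[3],q[4],q[5]]).as_matrix()
    return (proj(p,o["eef_pos"]+B0@q[:3]+P@Rb.T)-u).ravel()
s=least_squares(f,[.018,0,-.05,0,0,0],x_scale=[.01]*3+[.1]*3)
print("offset mm",s.x[:3]*1e3,"yaw,pitch,roll",np.degrees(s.x[3:]),s.fun.round(1))
g=lambda q:np.r_[f(np.r_[q[0],q[1],q[2],q[3],0,0])]
s=least_squares(g,[.018,0,-.05,0],x_scale=[.01]*3+[.1]); print(s.x*1e3,s.fun.round(1))
```

```text
[-0.64270213  0.76611148 -0.00267618] [7.66113336e-01 6.42705326e-01 4.69621517e-04]
offset mm [ 15.06870078  -0.30643397 -52.6482739 ] yaw,pitch,roll [-0.13442837  1.43694122  1.33080402] [-0.3 -0.7 -0.1  0.5  0.8  0.2 -0.3  0.1]
[ 15.27649011  -0.34637311 -51.81057583   0.41901653] [-1.2 -0.4  0.5  0.7  1.  -0.7 -0.2  0.4]
```

```bash
cat >> h.py <<'E'
YAW=np.radians(93.53)
_c0=W([0.44921,0.08820,1.63782],[[0,0.16,0]])[0]
DOCK=np.array([_c0[0],_c0[1],YAW])
def tgt(bx,z,by=0,off=-16.5): # TCP world for block origin at dock x=bx(mm)
    t=W(DOCK,[[bx+off,by,0]])[0]; t[2]=z; return t
def dpos(o):
    e=o["eef_pos"][:2]-DOCK[:2]; c,s=np.cos(YAW),np.sin(YAW)
    return np.array([c*e[0]+s*e[1],-s*e[0]+c*e[1]])*1e3
E
python3 - <<'E'
from h import *
from bench import r
o=r.get_obs(); print(DOCK,tgt(-107,.132),shift(o,tgt(-107,.125)),cyaw(o)-3.53)
E
```

```text
[0.44905036 0.08818928 1.63240645] [ 0.4566544 -0.0350764  0.132    ] [ 0.61761279 21.4300252  11.8044954 ] 36.4638512169376
```

Call:
servo_tool([
  [[1, 0, 1.5, 0.8, 0.05], [1, 0, 4, 2.2, 0.12], [1, 0, 7, 4, 0.22], [1, 0, 10, 5.6, 0.32], [1, 0, 13, 7.2, 0.42], [1, 0, 16, 8.8, 0.52], [1, 0, 18.5, 10.2, 0.6], [1, 0, 20.5, 11.3, 0.636]],
])

```text
t: 7.87
eef_pos: [0.4557, -0.0425, 0.1292]
tcp_rot: [158.5, 89.8, 161.8]
wrist_force: [0.7, -0.5, -2.4]
opening: 0.0137
```

Run:
```python
from h import *
from bench import r
o=r.get_obs(); print(dpos(o),shift(o,tgt(-107,.1)),cyaw(o)-3.53,o["opening"])
```

```text
[-130.87574128    1.38095912] [2.91873556 0.73417239 0.14543456] -0.1877143821238616 0.013723001598259668
```

Call:
servo_tool([
  [[1, 0.5, 0.3, 0.1, 0], [1, 1.2, 0.7, 0.1, 0], [1, 2, 0.7, 0.1, 0], [1, 2.7, 0.7, 0.1, 0], [1, 3.4, 0.7, 0.1, 0], [1, 4, 0.7, 0.1, 0], [1, 4.1, 0.7, 0.1, 0], [1, 4.1, 0.7, 0.1, 0]],
])

```text
t: 8.53
eef_pos: [0.4583, -0.0383, 0.0887]
tcp_rot: [170.5, 89.9, 174.1]
wrist_force: [0.0, 0.0, -3.5]
opening: 0.0138
```

Run:
```python
from h import *
from bench import r,cams
import cv2,pickle
for n in ["wrist","side"]:
    p=cams.camera(n); pickle.dump(p,open(f"{n}4.pkl","wb")); cv2.imwrite(f"pics/{n}4.png",p["color"][:,:,::-1])
a=cv2.imread("pics/side4.png"); cv2.imwrite("pics/side4c.png",cv2.resize(a[130:280,150:300],None,fx=4,fy=4,interpolation=cv2.INTER_CUBIC))
o=r.get_obs();print(o["eef_pos"],dpos(o),o["t"],cyaw(o)-3.53,o["opening"],o["wrist_force"])
```

```text
[ 0.45886039 -0.03819394  0.08944255] [-126.74745129   -2.00985839] 8.6333 -0.006305860810139841 0.01411269088305314 [-0.25733866 -0.64236589 -3.31352911]
```

View pics/wrist4.png

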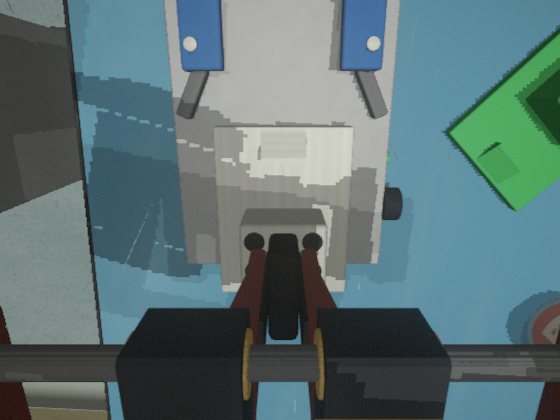

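View pics/side4c.png

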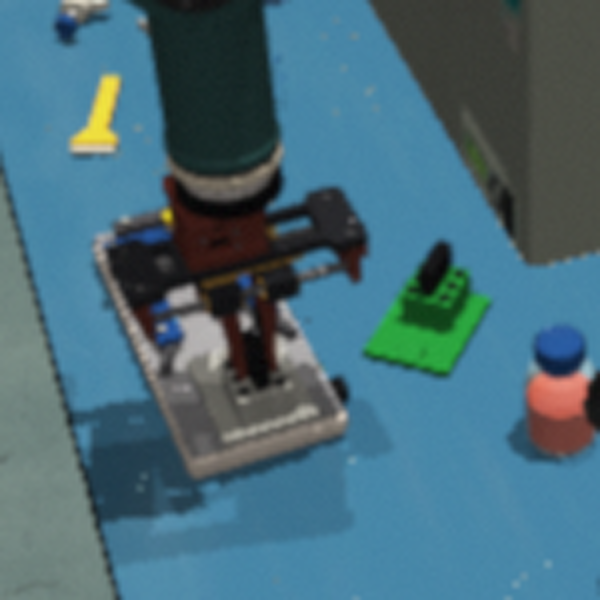

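Call:
servo_tool([
  [[1, 0.1, 0, -0.1, 0], [1, 0.3, 0, -0.14, 0], [1, 0.45, 0, -0.14, 0], [1, 0.6, 0, -0.14, 0], [1, 0.7, 0, -0.14, 0], [1, 0.75, 0, -0.14, 0], [1, 0.75, 0, -0.14, 0], [1, 0.75, 0, -0.14, 0]],
])

```text
t: 9.3
eef_pos: [0.4573, -0.0379, 0.0819]
tcp_rot: [-130.8, 90.0, -127.3]
wrist_force: [0.5, 0.5, -4.1]
opening: 0.0137
```

Call:
servo_tool([
  [[1, 0, 0, 0, 0], [1, 0.02, 0, 0, 0], [1, 0.04, 0, 0, 0], [1, 0.06, 0, 0, 0], [1, 0.08, 0, 0, 0], [1, 0.1, 0, 0, 0], [1, 0.1, 0, 0, 0], [1, 0.1, 0, 0, 0]],
])

```text
t: 9.97
eef_pos: [0.4573, -0.038, 0.0809]
tcp_rot: [-142.7, 90.0, -139.1]
wrist_force: [0.1, -0.5, -3.9]
opening: 0.0133
```

Run:
```python
from h import *
from bench import r,cams
o=r.get_obs();print(o["eef_pos"],dpos(o),o["t"],cyaw(o)-3.53,o["opening"],o["wrist_force"],o["moment"])
```

```text
[ 0.45727083 -0.03796834  0.08091339] [-126.42440389   -0.4372011 ] 9.9667 0.024469182237530696 0.013338346689270272 [ 0.05301538 -0.49903452 -3.90652981] [-0.08690892  0.09526768  0.00621767]
```

Not yet touching; lower a little more.

Call:
servo_tool([
  [[1, 0.02, 0, 0, 0], [1, 0.04, 0, 0, 0], [1, 0.06, 0, 0, 0], [1, 0.08, 0, 0, 0], [1, 0.1, 0, 0, 0], [1, 0.1, 0, 0, 0], [1, 0.1, 0, 0, 0], [1, 0.1, 0, 0, 0]],
])

```text
t: 10.63
eef_pos: [0.4573, -0.038, 0.0804]
tcp_rot: [-45.5, 90.0, -42.0]
wrist_force: [-2.5, 1.0, 5.5]
opening: 0.014
```

Call:
servo_tool([
  [[0.4, -0.05, 0, 0, 0], [0.4, -0.05, 0, 0, 0], [0.4, -0.05, 0, 0, 0], [0.4, -0.05, 0, 0, 0], [1, -0.05, 0, 0, 0], [1, -0.05, 0, 0, 0], [1, -0.05, 0, 0, 0], [1, -0.05, 0, 0, 0]],
], newtons=30)

```text
t: 11.3
eef_pos: [0.4573, -0.038, 0.0804]
tcp_rot: [-143.4, 90.0, -139.9]
wrist_force: [-0.0, -0.9, -0.0]
opening: 0.0137
```

Call:
servo_tool([
  [[1, 0, 0, 0, 0], [1, 0, 0, 0, 0], [1, 0, 0, 0, 0], [1, 0, 0, 0, 0], [1, 0, 0, 0, 0], [1, 0, 0, 0, 0], [1, 0, 0, 0, 0], [1, 0, 0, 0, 0]],
])

```text
t: 11.97
eef_pos: [0.4573, -0.038, 0.0804]
tcp_rot: [-124.7, 90.0, -121.1]
wrist_force: [1.3, -0.0, -2.5]
opening: 0.0141
```

Run:
```python
from h import *
from bench import r,cams
import cv2,pickle
p=cams.camera("wrist"); pickle.dump(p,open("w5.pkl","wb")); cv2.imwrite("pics/w5.png",p["color"][:,:,::-1])
o=r.get_obs();print(o["eef_pos"],dpos(o),o["t"],cyaw(o)-3.53,o["opening"],o["wrist_force"],o["moment"])
```

```text
[ 0.45728653 -0.03795342  0.08040946] [-126.41048722   -0.45379473] 12.0167 0.022194920046739952 0.013652251680954398 [-0.02856238  0.17537619 -2.23197807] [-0.15807246 -0.00808628 -0.03075387]
```

View pics/w5.png

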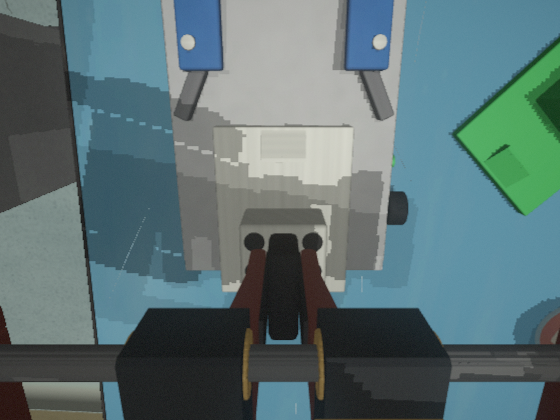

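Call:
servo_tool([
  [[1, 0, 0.4, 0, 0], [1, 0, 1.2, 0, 0], [1, 0, 2, 0, 0], [1, 0, 2.8, 0, 0], [1, 0, 3.6, 0, 0], [1, 0, 4.4, 0, 0], [1, 0, 5, 0, 0], [1, 0, 5, 0, 0]],
])

```text
t: 12.68
eef_pos: [0.4538, 0.0134, 0.0804]
tcp_rot: [134.5, 90.0, 138.1]
wrist_force: [0.1, 0.8, -1.9]
opening: 0.0136
```

Run:
```python
from h import *
from bench import r,cams
import cv2,pickle
p=cams.camera("wrist"); pickle.dump(p,open("w6.pkl","wb")); cv2.imwrite("pics/w6.png",p["color"][:,:,::-1])
o=r.get_obs();print(o["eef_pos"],dpos(o),o["t"],cyaw(o)-3.53,o["opening"],o["wrist_force"],o["moment"])
```

```text
[0.45395344 0.01283745 0.08039983] [-75.51075674  -0.25428196] 12.7333 0.10270494788837015 0.014068399015290773 [ 0.57043953  0.27049138 -2.43062711] [-0.0311951   0.02403397 -0.0017    ]
```

View pics/w6.png

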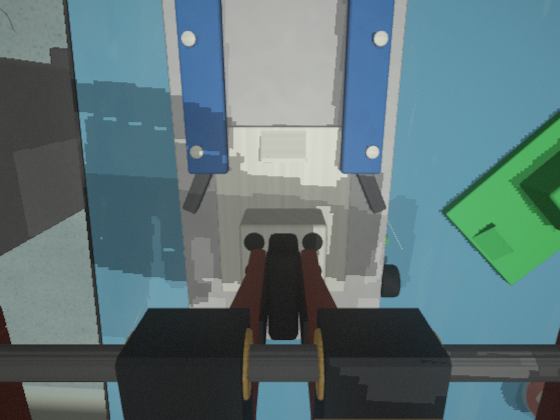

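Call:
servo_tool([
  [[1, 0, 0.6, 0, 0], [1, 0, 1.5, 0, 0], [1, 0, 2.5, 0, 0], [1, 0, 3.5, 0, 0], [1, 0, 4.5, 0, 0], [1, 0, 5.5, 0, 0], [1, 0, 6, 0, 0], [1, 0, 6, 0, 0]],
])

```text
t: 13.4
eef_pos: [0.4502, 0.0732, 0.0804]
tcp_rot: [130.5, 90.0, 134.1]
wrist_force: [-0.3, 0.1, -3.1]
opening: 0.0138
```

Run:
```python
from h import *
from bench import r,cams
import cv2,pickle
p=cams.camera("wrist"); pickle.dump(p,open("w7.pkl","wb")); cv2.imwrite("pics/w7.png",p["color"][:,:,::-1])
o=r.get_obs();print(o["eef_pos"],dpos(o),o["t"],cyaw(o)-3.53,o["opening"],o["wrist_force"],o["moment"])
```

```text
[0.45032371 0.07259857 0.08039245] [-15.63953925  -0.3110005 ] 13.45 0.10901580680886447 0.014035829388867152 [-0.18144766  0.16899942 -3.19211932] [-0.03645526 -0.00538125 -0.01165319]
```

View pics/w7.png

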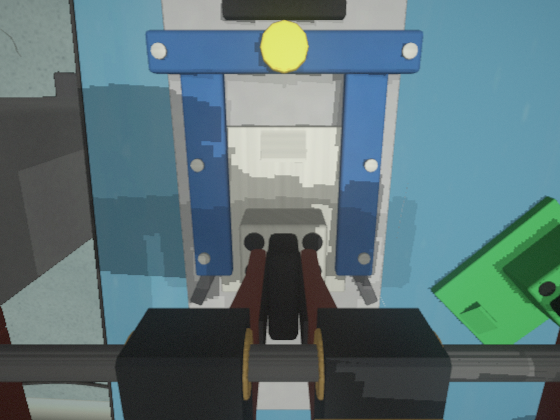

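Run:
```python
from h import *
import pickle
p=pickle.load(open("w7.pkl","rb"))
def ray(u,z):
    g=least_squares(lambda q:(proj(p,[[q[0],q[1],z]])-u).ravel(),[.45,0.1]).x
    e=g-DOCK[:2]; c,s=np.cos(YAW),np.sin(YAW); return (np.array([c*e[0]+s*e[1],-s*e[0]+c*e[1]])*1e3).round(1)
print("front",ray([283,127],.038),"bridge front",ray([283,74],.05),ray([283,74],.06),"back",ray([284,31],.06))
for z in (.075,.085,.095): print("knob",z,ray([284,46],z))
print("lip end",ray([215,276],.048),ray([355,275],.048))
```

```text
front [51.4  0.4] bridge front [77.3  0.5] [76.7  0.4] back [94.4  0.1]
knob 0.075 [86.6  0. ]
knob 0.085 [85.4  0.1]
knob 0.095 [84.2  0.1]
lip end [-31.7  39.3] [-30.8 -41.2]
```

Call:
servo_tool([
  [[1, 0, 0.3, 0, 0], [1, 0, 0.8, 0, 0], [1, 0, 1.3, 0, 0], [1, 0, 1.8, 0, 0], [1, 0, 2.3, 0, 0], [1, 0, 2.7, 0, 0], [1, 0, 2.8, 0, 0], [1, 0, 2.8, 0, 0]],
])

```text
t: 14.12
eef_pos: [0.4487, 0.1002, 0.0804]
tcp_rot: [-157.5, 90.0, -153.9]
wrist_force: [0.4, -0.0, -2.6]
opening: 0.0138
```

Call:
servo_tool([
  [[1, 0, 0.15, 0, 0], [1, 0, 0.3, 0, 0], [1, 0, 0.45, 0, 0], [1, 0, 0.6, 0, 0], [1, 0, 0.75, 0, 0], [1, 0, 0.9, 0, 0], [1, 0, 1, 0, 0], [1, 0, 1, 0, 0]],
])

```text
t: 14.78
eef_pos: [0.4481, 0.1099, 0.0804]
tcp_rot: [-116.6, 90.0, -113.0]
wrist_force: [-0.8, 0.6, -3.1]
opening: 0.0139
```

Call:
servo_tool([
  [[1, 0, 0.1, 0, 0], [1, 0, 0.2, 0, 0], [1, 0, 0.3, 0, 0], [1, 0, 0.4, 0, 0], [1, 0, 0.5, 0, 0], [1, 0, 0.6, 0, 0], [1, 0, 0.6, 0, 0], [1, 0, 0.6, 0, 0]],
])

```text
t: 15.45
eef_pos: [0.4478, 0.1159, 0.0804]
tcp_rot: [78.1, 90.0, 81.6]
wrist_force: [0.1, -2.3, -2.9]
opening: 0.0138
```

Call:
servo_tool([
  [[1, 0, 0.05, 0, 0], [1, 0, 0.1, 0, 0], [1, 0, 0.15, 0, 0], [1, 0, 0.2, 0, 0], [1, 0, 0.25, 0, 0], [1, 0, 0.3, 0, 0], [1, 0, 0.3, 0, 0], [1, 0, 0.3, 0, 0]],
])

```text
t: 16.12
eef_pos: [0.4476, 0.1188, 0.0804]
tcp_rot: [170.0, 90.0, 173.5]
wrist_force: [0.0, -2.6, -1.7]
opening: 0.0135
```

Run:
```python
from h import *
from bench import r,cams
import cv2,pickle
p=cams.camera("wrist"); pickle.dump(p,open("w8.pkl","wb")); cv2.imwrite("pics/w8.png",p["color"][:,:,::-1])
o=r.get_obs();print(o["eef_pos"],dpos(o),o["t"],cyaw(o)-3.53,o["opening"],o["wrist_force"],o["moment"])
```

```text
[0.44755253 0.11882331 0.08040748] [30.66813109 -0.39118719] 16.1667 0.019294716834242553 0.01412431470659324 [ 0.40242669 -2.89196954 -1.93724729] [-0.53385399 -0.00991969 -0.03515013]
```

View pics/w8.png

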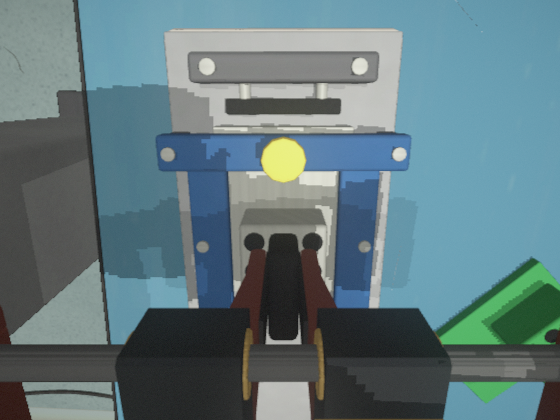

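Call:
servo_tool([
  [[1, 0, 0.05, 0, 0], [1, 0, 0.1, 0, 0], [1, 0, 0.15, 0, 0], [1, 0, 0.2, 0, 0], [1, 0, 0.25, 0, 0], [1, 0, 0.3, 0, 0], [1, 0, 0.3, 0, 0], [1, 0, 0.3, 0, 0]],
])

```text
t: 16.83
eef_pos: [0.4473, 0.122, 0.0804]
tcp_rot: [109.9, 90.0, 113.5]
wrist_force: [0.4, -1.2, -2.5]
opening: 0.0136
```

Call:
servo_tool([
  [[1, 0, 0.05, 0, 0], [1, 0, 0.1, 0, 0], [1, 0, 0.15, 0, 0], [1, 0, 0.2, 0, 0], [1, 0, 0.2, 0, 0], [1, 0, 0.2, 0, 0], [1, 0, 0.2, 0, 0], [1, 0, 0.2, 0, 0]],
])

```text
t: 17.5
eef_pos: [0.4472, 0.1238, 0.0804]
tcp_rot: [151.3, 90.0, 154.8]
wrist_force: [0.3, -0.8, -2.6]
opening: 0.0142
```

Call:
servo_tool([
  [[1, 0, 0.05, 0, 0], [1, 0, 0.1, 0, 0], [1, 0, 0.15, 0, 0], [1, 0, 0.2, 0, 0], [1, 0, 0.2, 0, 0], [1, 0, 0.2, 0, 0], [1, 0, 0.2, 0, 0], [1, 0, 0.2, 0, 0]],
])

```text
t: 18.17
eef_pos: [0.4471, 0.1257, 0.0804]
tcp_rot: [-94.2, 90.0, -90.7]
wrist_force: [0.1, -2.0, -3.2]
opening: 0.014
```

Run:
```python
from h import *
from bench import r,cams
import cv2,pickle
p=cams.camera("wrist"); pickle.dump(p,open("w9.pkl","wb")); cv2.imwrite("pics/w9.png",cv2.resize(p["color"][20:180,140:430,::-1],None,fx=2.7,fy=2.7))
o=r.get_obs();print(o["eef_pos"],dpos(o),o["t"],o["opening"],o["wrist_force"],o["moment"])
```

```text
[0.44713668 0.12570377 0.08040336] [37.56113587 -0.39975725] 18.2167 0.01395139125883134 [-0.27713269 -1.88185977 -1.65271736] [-0.39462277  0.0094696   0.01338808]
```

View pics/w9.png

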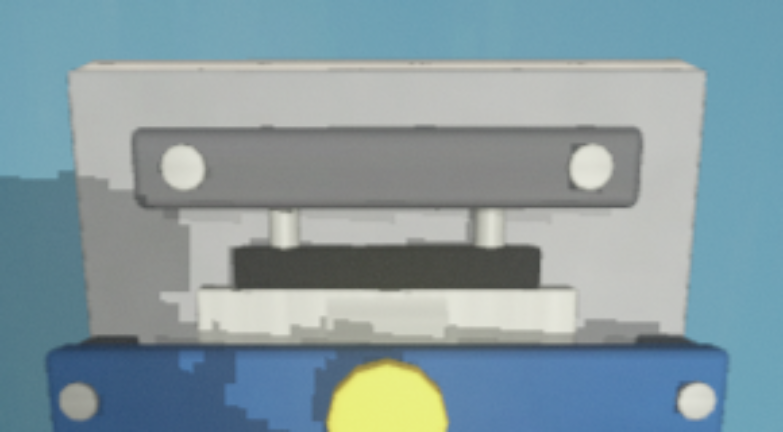

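Call:
servo_tool([
  [[1, 0, 0.03, 0, 0], [1, 0, 0.06, 0, 0], [1, 0, 0.09, 0, 0], [1, 0, 0.12, 0, 0], [1, 0, 0.15, 0, 0], [1, 0, 0.15, 0, 0], [1, 0, 0.15, 0, 0], [1, 0, 0.15, 0, 0]],
])

```text
t: 18.88
eef_pos: [0.4471, 0.1271, 0.0805]
tcp_rot: [-96.0, 90.0, -92.5]
wrist_force: [0.6, -5.1, -0.9]
opening: 0.014
```

Call:
servo_tool([
  [[1, 0, 0.02, 0, 0], [1, 0, 0.04, 0, 0], [1, 0, 0.06, 0, 0], [1, 0, 0.08, 0, 0], [1, 0, 0.1, 0, 0], [1, 0, 0.1, 0, 0], [1, 0, 0.1, 0, 0], [1, 0, 0.1, 0, 0]],
])

```text
t: 19.55
eef_pos: [0.4471, 0.1279, 0.0805]
tcp_rot: [-82.4, 90.0, -78.8]
wrist_force: [-0.3, -6.4, -0.4]
opening: 0.0137
```

Call:
servo_tool([
  [[1, 0, 0.02, 0, 0], [1, 0, 0.04, 0, 0], [1, 0, 0.06, 0, 0], [1, 0, 0.06, 0, 0], [1, 0, 0.06, 0, 0], [1, 0, 0.06, 0, 0], [1, 0, 0.06, 0, 0], [1, 0, 0.06, 0, 0]],
])

```text
t: 20.22
eef_pos: [0.4471, 0.1283, 0.0805]
tcp_rot: [-82.3, 89.9, -78.7]
wrist_force: [-0.1, -6.5, -0.5]
opening: 0.0137
```

Run:
```python
from h import *
from bench import r,cams
import cv2,pickle
p=cams.camera("wrist"); pickle.dump(p,open("w10.pkl","wb")); cv2.imwrite("pics/w10.png",cv2.resize(p["color"][20:180,140:430,::-1],None,fx=2.7,fy=2.7))
o=r.get_obs();print(o["eef_pos"],dpos(o),o["t"],o["opening"],o["wrist_force"],o["moment"])
```

```text
[0.44704676 0.1283347  0.0805305 ] [40.19260756 -0.47200542] 20.2667 0.013746335244955466 [ 0.43733922 -7.04952322  0.49543435] [-1.30675275  0.04236305  0.04221999]
```

View pics/w10.png

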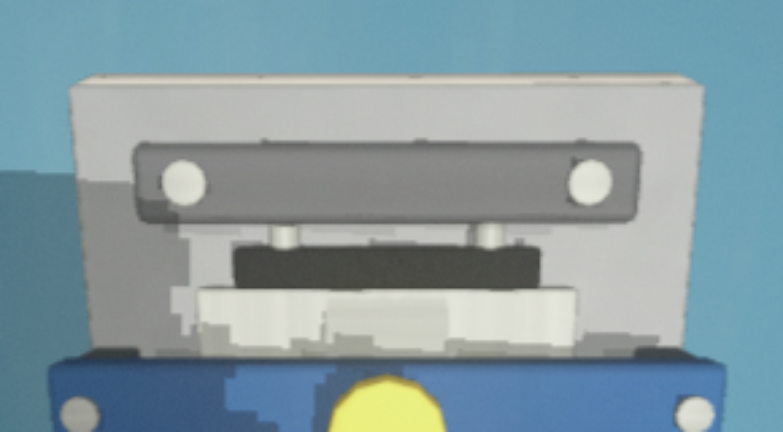

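Call:
servo_tool([
  [[1, 0, 0.02, 0, 0], [1, 0, 0.04, 0, 0], [1, 0, 0.06, 0, 0], [1, 0, 0.07, 0, 0], [1, 0, 0.07, 0, 0], [1, 0, 0.07, 0, 0], [1, 0, 0.07, 0, 0], [1, 0, 0.07, 0, 0]],
])

```text
t: 20.93
eef_pos: [0.447, 0.1289, 0.0806]
tcp_rot: [-88.3, 89.9, -84.7]
wrist_force: [0.6, -7.6, 1.0]
opening: 0.014
```

Run:
```python
from h import *
from bench import r,cams
import cv2,pickle
o=r.get_obs();print(o["eef_pos"],dpos(o),o["t"],o["opening"],o["wrist_force"],o["moment"])
ims=[]
for n,(a,b,c,d) in dict(wrist=(20,180,140,430),side=(150,250,140,260),scene=(170,270,120,260)).items():
    p=cams.camera(n); im=p["color"][a:b,c:d,::-1]; cv2.imwrite(f"pics/{n}11.png",cv2.resize(im,None,fx=2.7 if n=="wrist" else 5,fy=2.7 if n=="wrist" else 5,interpolation=cv2.INTER_CUBIC))
```

```text
[0.4470026  0.12885078 0.08055288] [40.7104318  -0.45970106] 20.9333 0.014041417533168869 [ 0.61353265 -7.64742405  0.95793598] [-1.4914422   0.00624965  0.08478301]
```

View pics/wrist11.png

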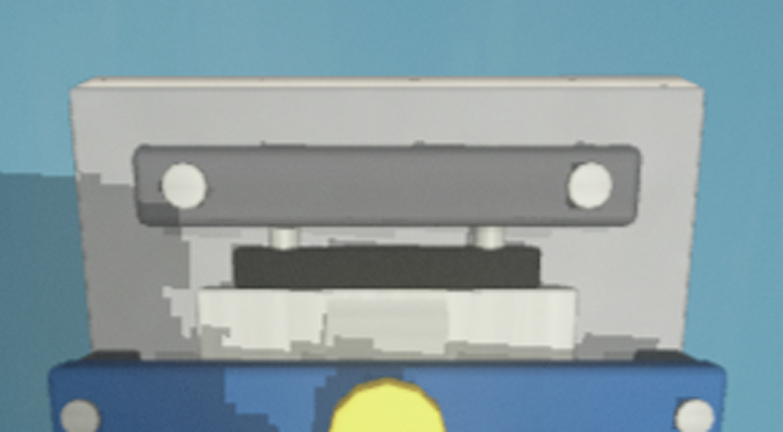

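View pics/scene11.png

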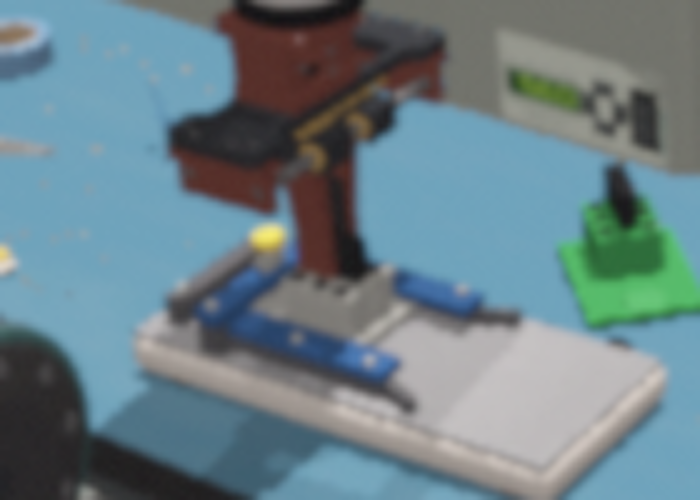

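Call:
servo_tool([
  [[1, 0, 0.02, 0, 0], [1, 0, 0.04, 0, 0], [1, 0, 0.06, 0, 0], [1, 0, 0.07, 0, 0], [1, 0, 0.07, 0, 0], [1, 0, 0.07, 0, 0], [1, 0, 0.07, 0, 0], [1, 0, 0.07, 0, 0]],
])

```text
t: 21.75
eef_pos: [0.4469, 0.1296, 0.0806]
tcp_rot: [-88.9, 89.9, -85.3]
wrist_force: [0.7, -7.8, 0.8]
opening: 0.0135
```

Run:
```python
from h import *
from bench import r,cams
import cv2,pickle
o=r.get_obs();print(o["eef_pos"],dpos(o),o["t"],o["opening"],o["wrist_force"],o["moment"])
for n,(a,b,c,d) in dict(wrist=(20,180,140,430),scene=(170,270,120,260)).items():
    p=cams.camera(n); im=p["color"][a:b,c:d,::-1]; cv2.imwrite(f"pics/{n}12.png",cv2.resize(im,None,fx=2.7 if n=="wrist" else 5,fy=2.7 if n=="wrist" else 5,interpolation=cv2.INTER_CUBIC))
a=cv2.imread("pics/wrist12.png");b=cv2.imread("pics/scene12.png")[150:400,100:500]
cv2.imwrite("pics/c12.png",np.hstack([cv2.resize(a,(500,276)),cv2.resize(b,(300,188)).copy() if 0 else cv2.resize(b,(300,276))]))
```

```text
[0.44693164 0.12958659 0.08056444] [41.44921674 -0.43417907] 21.75 0.013454934140735073 [ 0.73987746 -7.81613344  0.79501193] [-1.43641433  0.04733292  0.03757831]
```

View pics/c12.png

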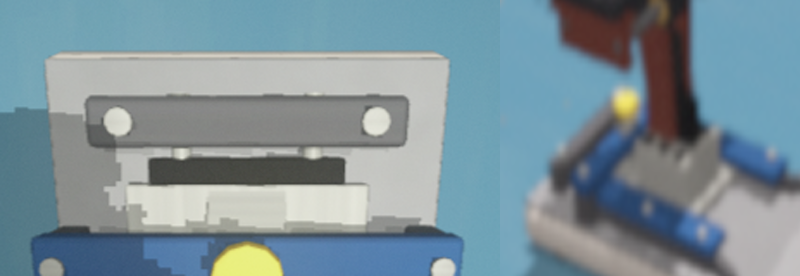

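Run:
```python
import cv2,numpy as np
a=cv2.imread("pics/scene0.png")[170:270,120:260]
cv2.imwrite("pics/scene00.png",cv2.resize(a,None,fx=5,fy=5,interpolation=cv2.INTER_CUBIC))
for f in ("scene00","scene11","scene12","wrist11","wrist12"):
    im=cv2.imread(f"pics/{f}.png"); m=cv2.inRange(cv2.cvtColor(im,cv2.COLOR_BGR2HSV),(22,110,120),(35,255,255))
    n,l,s,c=cv2.connectedComponentsWithStats(m); i=[k for k in range(1,n) if s[k,4]>200]; print(f,[(c[k].round(1),s[k].tolist()) for k in i])
```

```text
scene00 [(array([267. , 246.8]), [253, 237, 29, 21, 465])]
scene11 [(array([267.1, 240.6]), [254, 231, 27, 20, 436])]
scene12 [(array([266.9, 246.9]), [254, 237, 28, 21, 447])]
wrist11 [(array([386.6, 409.4]), [330, 379, 115, 53, 4619])]
wrist12 [(array([386.5, 409.4]), [331, 379, 111, 53, 4514])]
```

View pics/scene12.png

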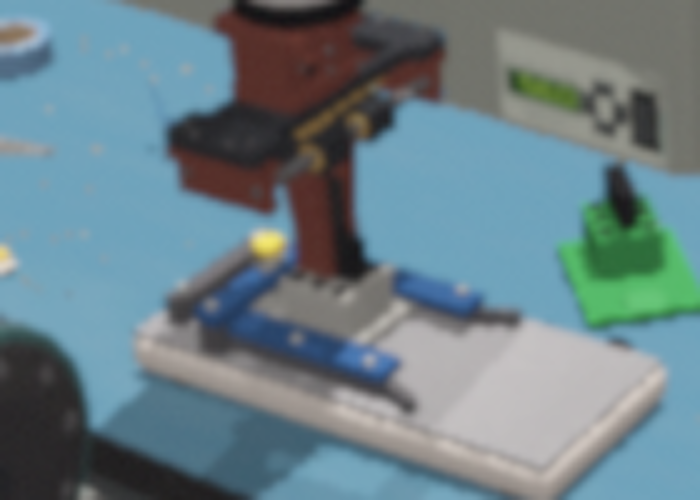

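Call:
servo_tool([
  [[0.7, 0, 0, 0, 0], [0.4, 0, 0, 0, 0], [0.2, 0, 0, 0, 0], [0.2, 0, 0, 0, 0], [0.2, 0, 0, 0, 0], [0.2, 0, 0, 0, 0], [0.2, 0, 0, 0, 0], [0.2, 0, 0, 0, 0]],
])

```text
t: 22.52
eef_pos: [0.4468, 0.1303, 0.0804]
tcp_rot: [147.2, 90.0, 150.7]
wrist_force: [0.3, 0.1, -0.3]
opening: 0.035
```

Call:
servo_tool([
  [[0.2, -0.5, 0, 0, 0], [0.2, -1.5, 0, 0, 0], [0.2, -3, 0, 0, 0], [0.2, -5, 0, 0, 0], [0.2, -8, 0, 0, 0], [0.2, -11, 0, 0, 0], [0.2, -14, 0, 0, 0], [0.2, -16, 0, 0, 0]],
])

```text
t: 23.18
eef_pos: [0.4476, 0.1304, 0.2436]
tcp_rot: [3.8, 89.8, 7.3]
wrist_force: [-0.9, 0.9, 0.1]
opening: 0.0352
```

Run:
```python
from h import *
from bench import r,cams
import cv2,pickle
o=r.get_obs();print(o["eef_pos"],dpos(o),o["t"],o["opening"],o["wrist_force"],o["moment"])
for n in ("wrist","scene"):
    p=cams.camera(n); im=p["color"][:,:,::-1]; pickle.dump(p,open(f"{n}13.pkl","wb"))
    if n=="scene": im=cv2.resize(im[170:270,120:260],None,fx=5,fy=5,interpolation=cv2.INTER_CUBIC)
    cv2.imwrite(f"pics/{n}13.png",im)
im=cv2.imread("pics/scene13.png"); m=cv2.inRange(cv2.cvtColor(im,cv2.COLOR_BGR2HSV),(22,110,120),(35,255,255))
n,l,s,c=cv2.connectedComponentsWithStats(m); print([c[k] for k in range(1,n) if s[k,4]>200])
```

```text
[0.44760528 0.13038907 0.2436066 ] [42.20869378 -1.15594762] 23.1833 0.035182109196054676 [-0.89352551  0.94600491  0.11731022] [-0.08813081  0.0558877  -0.02610786]
[array([267.6021978 , 246.92747253])]
```

View pics/wrist13.png

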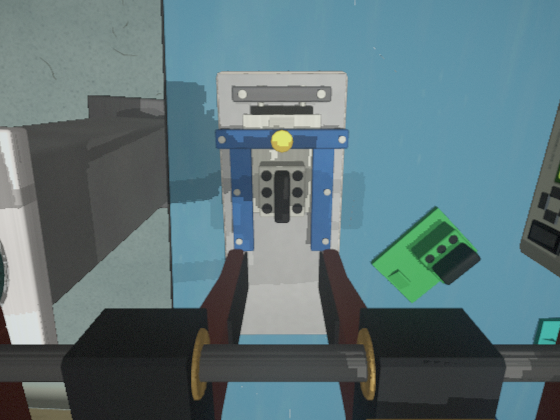

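View pics/scene13.png

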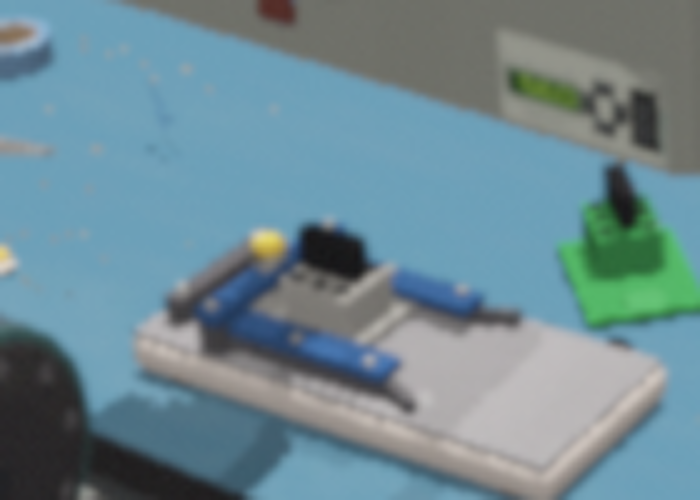

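Call:
servo_tool([
  [[0.2, 0, 0, 0, 0], [0.2, 0, 0, 0, 0], [0.2, 0, 0, 0, 0], [0.2, 0, 0, 0, 0], [0.2, 0, 0, 0, 0], [0.2, 0, 0, 0, 0], [0.2, 0, 0, 0, 0], [0.2, 0, 0, 0, 0]],
])

```text
t: 23.95
eef_pos: [0.4468, 0.1302, 0.2402]
tcp_rot: [-168.7, 90.0, -165.2]
wrist_force: [0.4, 0.2, 0.7]
opening: 0.0354
```

Run:
```python
from bench import r
print(r.job_done())
```

```text
the job is handed in; nothing more can be done
None
```

The block is in the mixer bay, held by the catch against the buffer, and I handed the job in at about 24 s; no verdict was reported.

**What I did:** I gripped the grey metal block by its black rib and set it on the deck nose first. I slid it under the lips, then pushed in sub-millimetre steps until the catch dropped. The highest push reading was about 7.8 N. I then opened the gripper and lifted clear.

**Last checks:**
- **Catch:** in the scene picture the yellow knob is back at its start height (row 246.9, 246.8 at the start, and 240.6 while the nose held it up).
- **Block:** after release it looks straight and centred between the lips, and its flange still touches the buffer.
- **Buffer:** I estimated 4.5 to 5.5 mm from the pictures and forces while pushing. I did not measure it again after letting go.
- **Bystanders:** the arm passed well clear of everything I could locate. I did not measure the bystanders' positions at the end, and I never located the beaker.
- **Disagreement:** the fixed cameras and the wrist camera differed by about 5 mm (up to about 12 mm for the mixer) along the slide direction. I relied on the wrist view and on feel there.

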